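Lock the coupon carrier and show the last weld to the inspection camera

ROBOT

A 6-joint arm with a two-finger parallel gripper is mounted at the origin on the work surface. World frame = base frame: x ahead of the robot, y to its left, z up, the work surface at z = 0. Lengths are in m, angles in rad, forces in N, time in s.
With the tool pointing down it reaches from about 0.2 to 0.875 m from the base axis. Payload 3.4 kg.
Tool frame: the origin (TCP) lies midway between the tips of the shut fingers; the grasp point (between the pads) lies r.tcp_to_grasp behind it (r.tcp_to_grasp is the distance from the TCP to the grasp point, in m); z points along the fingers, y is the direction in which the jaws open and shut (so a half turn about z gives the same grasp; the last joint's range is limited). The gripper opens to 94 mm and grips with 3 to 60 N. Pads are 16 mm wide; open, the fingers measure 119 mm over their backs; the gripper's body (75 mm by 177 mm) begins 78 mm behind the grasp point.
Start: joints at [-1.274, 0.276, 1.505, -0, 1.361, -0.121], TCP at [0.233, -0.526, 0.185] pointing down, gripper open.
Joint ranges: [-2.89, 2.89], [-0.75, 2.08], [0.22, 2.7], [-1.18, 4.32], [0.11, 2.71], [-2.7, 2.7]. Speed limits (rad/s): [2.57, 2.57, 3.14, 3.14, 3.14, 3.14].

INTERFACE

Orientations are given as a unit quaternion [w, x, y, z].
In Python, from station import r gives the robot as it stands. The module is installed in compiled form; this text tells all that it offers.
- The arm moves only by the tool step_arm, never from a script. Its arguments are lists of equal length, an entry for each row: "angular": the turn, a rotation vector about the tool's x, y, z in rad, a list of three; "xyz": the shift along the tool's x, y, z in cm, a list of three; "gripper": the closure in counts, from 0 (fully open) to 255 (shut). In form: {"angular": [[rx, ry, rz], ...], "xyz": [[dx, dy, dz], ...], "gripper": [gripper, ...]}. A call has 1 to 10 rows; each row shifts and turns the commanded pose from where the row before left it, along the tool's axes as they then stand; what a row does not reach is not made up. A row lasts 1/8 s, in which the tool goes at most 62.5 mm and 10.7 degrees, less where a joint would pass 70% of its speed; a pose out of reach is approached as far as the arm can. A call is refused whole if a number of a shift passes 6.25 or a number of a turn 0.188, either way. A call with a gripper value outside its range is refused whole. The fingers move at their own pace and stop on an object; the grip force is fixed at half the most. Time passes only in rows, so rows that do not move let the fingers close. It gives the time, the measured TCP pose, the force and the opening at its end, in the units of the state.
- r.get_obs(): the state, without advancing time (a new reading comes with each control period).
- r.read_camera(name): name is "side" or "top"; returns (picture, depth): 400x640x3 uint8, red, green, blue; 400x640 float32, m along the optical axis (not along the pixel's ray), 0 where there is no reading.
- r.calibration(name): a dict with "K" (3x3 intrinsics, pixels), "k1" (the pictures are not rectified: a ray, as slopes to the right and down, at radius r is drawn at 1 + k1 r^2 times it, then the intrinsics apply), "R" (3x3) and "t" (3): a world point X has camera coordinates R X + t. Camera axes: x right, y down, z forward; pixel columns grow to the right and rows downward; lengths in m; the calibration is good to about 2 mm. A picture is of the moment at which its call begins. calibration takes no time and is no camera call.
- r.sign_off(): hands the job in, once; it reports no verdict.
The state is a dict: "time_s": time; "qpos": joint angles; "qd": joint speeds; "joint_torque": joint torques, N m; "tcp_pos": TCP position; "tcp_rot": TCP orientation; "force": force on the tool from outside, world axes, zero at the start; "ft_torque": the same for the moment, N m; "finger_gap": opening from 0.0 (shut) to 1.0 (fully open).
Only numpy, scipy, OpenCV 4.12 (cv2) and the standard library are available. Lean on these libraries where they do the work, as an engineer would, in place of code of your own. Each camera call takes 0.05 s, during which the arm holds its last target. There are 200 camera calls.

TASK

Swing the yellow keeper bar shut over the three weld coupons in the blue carrier until it snaps past its ball detent onto its stop, so that the batch can go to the lab. Then pick the fourth coupon off the burning grate and hold it up to the inspection camera: the middle of its weld 300 mm straight out from the lens, the weld bead level and the face of the fillet turned squarely to the lens. Finish while still holding it there, quite still, without knocking the camera or shifting anything else on the table.

Things in the scene. Friction and masses are not known exactly. Their poses are not given: they have to be found in the camera images.
- coupon: Fourth coupon: loose dark steel T-joint, 0.6 kg. Base 80 x 50 x 8 mm; upright web 80 long, 8 thick, 65 high on its middle (top 73 mm over the underside). One pale rippled weld bead, about 8 mm, at the web's foot on one side only. Origin: centre of underside (22 mm above the table at first); x along web and bead, -y is the bead side, z up. Grip across the web's upper half, mid length, with 40 N.
- weld (a point): Middle of the face of the fourth coupon's weld bead: at x 0, y -9, z 13 mm in the coupon's frame. Its x runs along the bead (the coupon's x); its z points straight out of the fillet's face, at 45 degrees between web and base plate (coupon direction 0, -1, 1).
- lens (a point): Centre of the inspection camera's front glass, inside a white ring light 72 mm across. Its z is the direction of view (straight out, 25 degrees below level), its x is level, across the view. Grey housing 58 x 58 mm, reaching 125 mm back. Locked on its column; place, height and direction differ from time to time.
- focus (a point): The point in mid-air where the camera is sharp: 300 mm straight out from the lens along its direction of view, 220 to 290 mm above the table; same axes as the lens.
- cam_stand: The camera's stand, fixed: base plate 160 x 160 x 18 mm, steel column 28 mm across and 530 mm high with the camera on a clamp block. Origin: centre of the underside, on the column's axis; y points the way the camera looks, seen from above (the lens is 135 mm ahead of the column).
- carrier: Blue steel coupon carrier, fixed: floor plate 262 x 100 mm, walls 24 mm high round three bays, a hinge post (x -108 mm) and a catch post (x +108 mm), 82 mm high, low wire handles at both ends (to 154 mm). Three coupons like the fourth stand in it, tops 77 mm above the table. Origin: centre of the underside; x from hinge to catch post, z up.
- keeper (a joint): Angle of the yellow keeper bar (rad): 0 shut, over the coupons and against the catch post's stop tab; grows as the bar swings level, anticlockwise from above, up to 1.4. The bar stays where it is left. A sprung ball is met at about 0.08 rad; its top is passed at 0.04 rad with some 6 N at the knob; past it the bar snaps to the stop and is held there.
- keeper_hinge (a point): The bar's vertical hinge axis on the hinge post, 84 mm above the table, at the bar's underside. Bar 22 mm wide, 8 mm thick, 7 mm above the racked coupons. This point's x axis lies along the bar towards the knob.
- keeper_knob (a point): Middle of the black upright knob on the bar's free end, 216 mm from the hinge axis: a round post 18 mm across, 40 mm tall, from 92 to 132 mm above the table; this point is 114 mm above the table. Pinch it from above or push it.
- grate: Burning grate, a square steel mesh 320 x 340 mm (x, y), fixed on the table, its top 22 mm above the table. Origin: centre of the underside.
- racked1: Coupon in the carrier bay next to the hinge post (same shape as the fourth). Origin: centre of its underside. Leave it.
- racked2: Coupon in the middle bay of the carrier. Leave it.
- racked3: Coupon in the carrier bay next to the catch post. Leave it.
- chip_hammer: Chipping hammer, 250 mm long, orange grip, lying on the table near the robot. Bystander. Origin on the table under the middle of its handle.
- wire_brush: Wire brush with wooden handle, 280 mm long, 30 mm high. Bystander.
- mag_square: Red triangular magnetic welding square, about 95 mm a side, 16 mm thick, lying flat. Bystander.
- paste_tin: Tin of nozzle paste with red lid, 79 mm across, 54 mm high. Bystander.
- lock_pliers: Steel locking pliers, 220 mm long, 22 mm high, lying flat. Bystander.
Mind the look-alikes: they are no part of the job. Leave any orange look-alike of the coupon alone.

How it is judged:
By the outcome, as a careful person would: the job done as asked, in the order asked, and still so for the second after the job is handed in, while the arm keeps its last pose, push and grip.
It also fails if it takes over 51 s, if anything falls off the work surface, if the arm or the gripper's body presses on something with over 40 N, if the wrist force passes 120 N, or if a joint passes its speed limit or range.

## Working session

There is one attempt and no reset: what is moved stays moved. The work goes in short steps, Python scripts to look and compute and a tool call to move; the robot and the scene stay as the last step left them, time stands still between calls to the robot, and variables do not carry over. Pictures are saved under pics/ and viewed, about 8 in all and at most 12, crops included, and the job is handed in when it is done.

Besides the shell and the picture viewer there is one more tool, called as name(argument=value, ...) on one line, values as JSON. step_arm: Moves the arm, as the interface text tells. Its arguments: {"type":"object","properties":{"angular":{"type":"array"},"xyz":{"type":"array"},"gripper":{"type":"array"}},"required":["angular","xyz","gripper"]}

```bash
mkdir -p pics
cat > h.py <<'E'
import numpy as np, cv2
from station import r
from scipy.spatial.transform import Rotation as Ro
def grab(n):
    im,d=r.read_camera(n); np.savez('%s.npz'%n,im=im,d=d); return im,d
def cloud(n,d):
    c=r.calibration(n);K=np.array(c['K']);h,w=d.shape
    u,v=np.meshgrid(np.arange(w),np.arange(h))
    D=np.array([c['k1'],0,0,0,0],float)
    # model: drawn at (1+k1 r^2)*ray
    p=cv2.undistortPoints(np.stack([u,v],-1).reshape(-1,1,2).astype(float),K,D).reshape(h,w,2)
    X=np.dstack([p*d[...,None],d])
    return (X-np.array(c['t']))@np.array(c['R'])
E
python3 - <<'E'
from h import *
for n in('top','side'):
    im,d=grab(n); cv2.imwrite(f'pics/{n}0.png',im[...,::-1])
    c=r.calibration(n); print(n,np.round(c['K'],1).tolist(),c['k1'],np.round(-np.array(c['R']).T@c['t'],3),np.round(c['R'],3).tolist())
print(r.get_obs(),r.tcp_to_grasp)
E
```

```text
top [[471.8, 0.0, 321.5], [0.0, 471.8, 205.0], [0.0, 0.0, 1.0]] -6.46735448841635e-06 [ 0.343 -0.118  1.795] [[-0.021, -1.0, 0.016], [-0.995, 0.02, -0.1], [0.099, -0.018, -0.995]]
side [[407.0, 0.0, 315.7], [0.0, 407.0, 199.2], [0.0, 0.0, 1.0]] 0.03551366617379551 [0.003 0.788 1.337] [[-0.869, -0.494, -0.0], [-0.359, 0.632, -0.686], [0.34, -0.596, -0.727]]
{'time_s': 0.1, 'qpos': array([-1.27401020e+00,  2.76509020e-01,  1.50595602e+00, -3.34442560e-05,
        1.36069683e+00, -1.20968942e-01]), 'qd': array([-0.00112853, -0.00154969, -0.00464579, -0.00043975,  0.00023004,
       -0.00050456]), 'joint_torque': array([ 1.32808724e-03, -4.05456841e+01, -2.37779957e+01,  7.03672506e-02,
        2.98827176e-02, -5.62763728e-05]), 'tcp_pos': array([ 0.23312905, -0.52505132,  0.18422436]), 'tcp_rot': array([-7.80140037e-04,  9.78263260e-01,  2.07365324e-01, -8.51732803e-05]), 'force': array([ 1.15972988, -0.06421832,  0.15026535]), 'ft_torque': array([ 0.04702903, -0.0610707 , -0.12667383]), 'finger_gap': 1.002254652053277} 0.0188
```

View pics/top0.png

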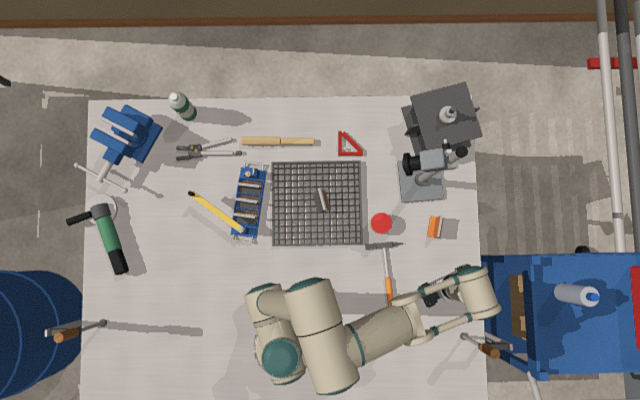

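View pics/side0.png

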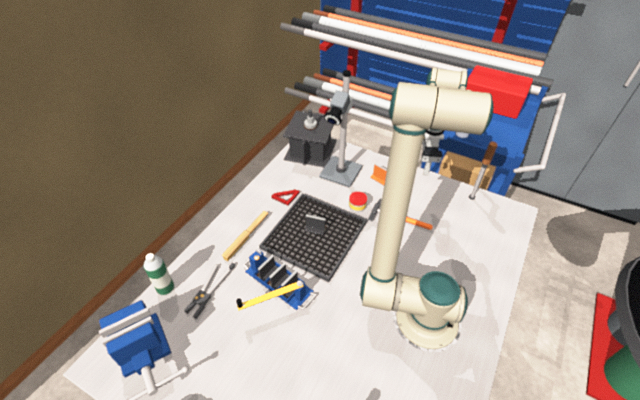

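The top view shows the carrier at (248,203), the yellow bar from its hinge (240,232) to the knob (191,194), the coupon on the grate at (322,199), and the camera on its stand at about (425,165), facing left. The side view shows the same layout. Next I'll enlarge the important parts.

Run:
```python
from h import *
T=np.load('top.npz');S=np.load('side.npz')
def crop(z,a,b,c,d,s): return cv2.resize(z['im'][b:d,a:c,::-1],None,fx=s,fy=s,interpolation=cv2.INTER_CUBIC)
A=crop(T,300,180,350,220,8)   #400x320
B=crop(T,390,140,470,204,5)   #400x320
C=crop(S,295,205,335,240,8)   #320x280
D=crop(S,310,60,370,190,2.15)
o=np.zeros((600,800,3),np.uint8)
o[:320,:400]=A;o[:320,400:]=B;o[320:600,:320]=C; o[320:320+D.shape[0],330:330+D.shape[1]]=D[:280]
E_=crop(T,180,160,275,240,3.3); o[320:320+264,480:480+313]=E_[:264,:313]
cv2.imwrite('pics/z1.png',o)
# clouds
P=cloud('top',T['d']);Q=cloud('side',S['d'])
hsv=cv2.cvtColor(T['im'],cv2.COLOR_RGB2HSV);hs=cv2.cvtColor(S['im'],cv2.COLOR_RGB2HSV)
def bar(h,P):
    m=(h[...,0]>20)&(h[...,0]<32)&(h[...,1]>170)&(h[...,2]>150)&(P[...,2]>.06)&(P[...,2]<.12)
    X=P[m]; c,e,_=None,None,None
    mu=X.mean(0);u,s,v=np.linalg.svd(X-mu,full_matrices=False);a=(X-mu)@v[0]
    print('bar',len(X),mu.round(4),v[0].round(3),(mu+v[0]*a.min()).round(3),(mu+v[0]*a.max()).round(3))
bar(hsv,P);bar(hs,Q)
for n,X in(('t',P),('s',Q)):
    m=(X[...,2]>.15)&(X[...,2]<.6)&(X[...,0]>.33)&(X[...,0]<.65)&(X[...,1]<-.28)&(X[...,1]>-.62)
    print(n,m.sum(),X[m].min(0).round(3),X[m].max(0).round(3))
for n,X in(('t',P),('s',Q)):
    m=(X[...,2]>.08)&(X[...,2]<.11)&(X[...,0]>.25)&(X[...,0]<.5)&(X[...,1]<.0)&(X[...,1]>-.25)
    Y=X[m]; print('coupon top',len(Y),Y.mean(0).round(4)); 
    mu=Y.mean(0);u,s,v=np.linalg.svd(Y[:,:2]-mu[:2]);print(v[0].round(3),np.ptp((Y[:,:2]-mu[:2])@v[0]))
```

```text
<stdin>:18: RuntimeWarning: Mean of empty slice.
  ret = um.true_divide(
Traceback (most recent call last):
IndexError: index 0 is out of bounds for axis 0 with size 0
```

View pics/z1.png

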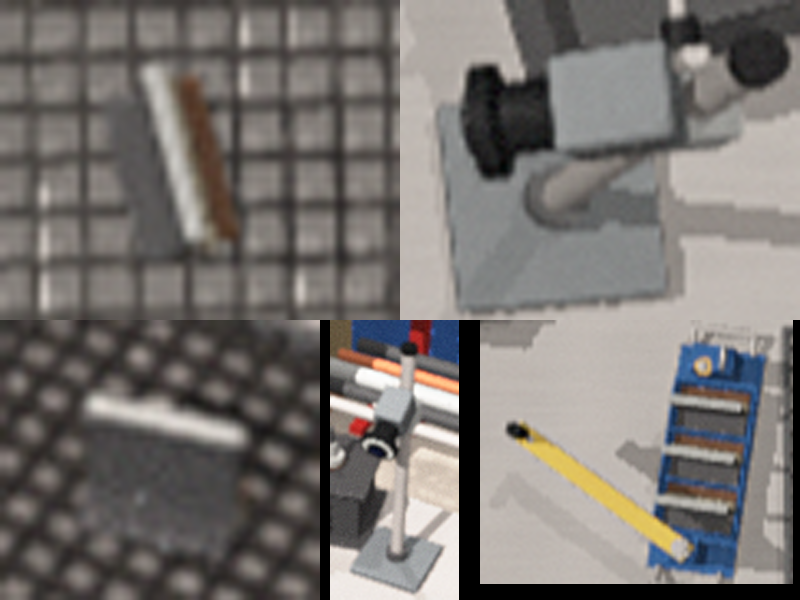

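The enlargement shows:
- **Coupon:** its web top is pale, from (145,70) to (200,240) in the crop. A brown strip runs along its right side, and the bare base is on the left.
- **Camera:** the lens faces left.
- **Bar:** it runs from the hinge at (680,548) to the knob at (517,430).

Next I'll work out why the bar mask came up empty and check depths.

Run:
```python
from h import *
T=np.load('top.npz');S=np.load('side.npz')
P=cloud('top',T['d']);Q=cloud('side',S['d'])
print(T['im'][210,208],T['im'][214,215],P[210,214],T['d'][200,100],P[300,200])
hsv=cv2.cvtColor(T['im'],cv2.COLOR_RGB2HSV);hs=cv2.cvtColor(S['im'],cv2.COLOR_RGB2HSV)
print(hsv[208:214,212,:].tolist())
for v in range(188,211,3):
    print(v,[(u,int(1000*P[v,u,2]),int(T['im'][v,u,0]),int(T['im'][v,u,2])) for u in range(313,332)])
for n,h,X in(('t',hsv,P),('s',hs,Q)):
    m=(h[...,0]>20)&(h[...,0]<32)&(h[...,1]>150); 
    m&=(X[...,0]>.25)&(X[...,0]<.75)&(X[...,1]>.05)&(X[...,1]<.5)
    Y=X[m]; mu=np.median(Y,0); print(n,len(Y),mu, np.percentile(Y[:,2],[5,50,95])) 
    w=Y[np.abs(Y[:,2]-mu[2])<.02]; mu=w.mean(0); v=np.linalg.svd(w[:,:2]-mu[:2])[2][0]; a=(w[:,:2]-mu[:2])@v; print(mu,v,mu[:2]+v*a.min(),mu[:2]+v*a.max())
for n,X in(('t',P),('s',Q)):
    m=(X[...,2]>.2)&(X[...,2]<.6)&(X[...,0]>.4)&(X[...,0]<.75)&(X[...,1]<-.3)&(X[...,1]>-.7)
    vv,uu=np.nonzero(m);print(n,m.sum(),X[m].min(0).round(3),X[m].max(0).round(3),uu.min(),uu.max(),vv.min(),vv.max())
```

```text
[181 173 169] [214 192 137] [0.50202301 0.23826368 0.09548696] 1.7614386 [ 0.17444023  0.31046412 -0.00213648]
[[23, 149, 224], [23, 148, 226], [23, 152, 226], [24, 147, 225], [22, 87, 203], [13, 17, 184]]
188 [(313, 3, 117, 108), (314, 1, 120, 111), (315, -3, 119, 109), (316, 15, 79, 70), (317, -4, 111, 102), (318, 93, 164, 156), (319, 106, 169, 160), (320, 2, 143, 134), (321, 6, 128, 120), (322, 19, 101, 94), (323, 19, 105, 96), (324, -4, 131, 118), (325, 0, 130, 120), (326, 1, 132, 124), (327, -9, 127, 118), (328, -4, 102, 95), (329, 16, 89, 82), (330, 5, 164, 152), (331, 2, 132, 123)]
191 [(313, -6, 135, 125), (314, 25, 119, 110), (315, 31, 125, 116), (316, 29, 97, 90), (317, 27, 83, 78), (318, 76, 137, 130), (319, 89, 189, 180), (320, 101, 181, 172), (321, 33, 134, 111), (322, 37, 93, 61), (323, 29, 84, 41), (324, 25, 94, 53), (325, 33, 118, 95), (326, 1795, 126, 119), (327, 5, 125, 116), (328, -2, 121, 111), (329, 25, 93, 84), (330, -3, 178, 164), (331, 4, 144, 134)]
194 [(313, 37, 99, 96), (314, 27, 93, 90), (315, 37, 88, 84), (316, 20, 88, 83), (317, 27, 88, 84), (318, 26, 79
[... 1960 characters left out ...]
22, 34, 81, 79), (323, 93, 159, 152), (324, 82, 166, 158), (325, 43, 146, 130), (326, 45, 128, 100), (327, 35, 92, 60), (328, 29, 81, 44), (329, 32, 72, 44), (330, 28, 95, 88), (331, -1, 142, 131)]
t 106 [0.50619314 0.23759373 0.09212206] [0.0860633  0.09212206 0.10004762]
[0.50208588 0.23591843 0.09256224] [-0.60449061 -0.79661227] [0.56060197 0.31303234] [0.44093819 0.15533654]
s 34 [0.47534249 0.19448061 0.09051631] [0.02710062 0.09051631 0.09410921]
[0.48911337 0.22839854 0.09049265] [0.60510144 0.79614838] [0.44078036 0.1648055 ] [0.5637148  0.32655368]
t 1336 [ 0.568 -0.555  0.201] [ 0.678 -0.387  0.534] 402 467 139 175
s 949 [ 0.568 -0.556  0.202] [ 0.68  -0.379  0.53 ] 324 352 70 141
```

The bead side is the image-right side of the coupon (world −y): the height there is 38–45 mm against 30 mm on the bare base, and it has the brown heat tint. The +y face shows no bead in the side view. Next come exact poses.

```bash
cat >> h.py <<'E'
def cast(n,uv,z):
    c=r.calibration(n);K=np.array(c['K'])
    p=cv2.undistortPoints(np.array(uv,float).reshape(-1,1,2),K,np.array([c['k1'],0,0,0,0.])).reshape(-1,2)
    R=np.array(c['R']);o=-R.T@np.array(c['t']);d=np.c_[p,np.ones(len(p))]@R
    return o+d*((z-o[2])/d[:,2])[:,None]
E
python3 - <<'E'
from h import *
T=np.load('top.npz');S=np.load('side.npz')
P=cloud('top',T['d']);Q=cloud('side',S['d'])
def line(X):
    mu=X.mean(0);v=np.linalg.svd(X-mu,full_matrices=False)[2][0];return mu,v*np.sign(v[0])
az=lambda v:np.degrees(np.arctan2(v[1],v[0])).round(2)
def px(m): v,u=np.nonzero(m);return np.c_[u,v]
# coupon
for n,X in(('top',P),('side',Q)):
    m=(X[...,2]>.075)&(X[...,2]<.115)&(X[...,0]>.44)&(X[...,0]<.58)&(X[...,1]<-.08)&(X[...,1]>-.2)
    if n=='side': m&=S['im'][...,0]>140
    W=cast(n,px(m),.095)[:,:2];mu,v=line(W);a=(W-mu)@v
    mid=mu+v*(a.min()+a.max())/2
    print('web',n,len(W),mu.round(4),'mid',mid.round(4),az(v),np.ptp(a).round(3))
    b=(X[...,2]>.02)&(X[...,2]<.05)&(abs((X[...,:2]-mu)@[-v[1],v[0]])<.027)&(abs((X[...,:2]-mu)@v)<.043)
# racked webs
for n,X in(('top',P),('side',Q)):
    m=(X[...,2]>.066)&(X[...,2]<.085)&(X[...,0]>.38)&(X[...,0]<.66)&(X[...,1]>.08)&(X[...,1]<.2)&(T if n=='top' else S)['im'].min(-1).__gt__(140)
    k,l,s,c=cv2.connectedComponentsWithStats(m.astype(np.uint8))
    for i in range(1,k):
        if s[i,4]>6:
            W=cast(n,px(l==i),.077)[:,:2];mu,v=line(W);print('rack',n,s[i,4],mu.round(4),az(v))
# hinge, knob
print('hinge',cast('top',[[240.7,228.6]],.095).round(4),'knob',cast('top',[[190.8,193]],.132).round(4))
for n,z,X in(('top',T,P),('side',S,Q)):
    m=(z['im'].max(-1)<60)&(X[...,2]>.095)&(X[...,2]<.15)&(X[...,0]>.5)&(X[...,0]<.65)&(X[...,1]>.25)&(X[...,1]<.42)
    print('knob',n,m.sum(),X[m].mean(0).round(4),px(m).mean(0))
# stand plate
for n,X in(('top',P),('side',Q)):
    m=(X[...,2]>.008)&(X[...,2]<.03)&(X[...,0]>.44)&(X[...,0]<.7)&(X[...,1]<-.32)&(X[...,1]>-.62)
    k,l,s,c=cv2.connectedComponentsWithStats(m.astype(np.uint8));i=1+s[1:,4].argmax()
    W=cast(n,px(l==i),.018)[:,:2];R=cv2.minAreaRect((W*1000).astype(np.float32));print('plate',n,R)
# column
A=np.vstack([P.reshape(-1,3),Q.reshape(-1,3)])
for n,X in(('top',P),('side',Q)):
    m=(X[...,2]>.47)&(X[...,2]<.56)&(X[...,0]>.5)&(X[...,0]<.7)&(X[...,1]<-.4)&(X[...,1]>-.7);print('coltop',n,m.sum(),X[m].mean(0).round(4),X[m].std(0).round(4),px(m).mean(0))
    m=(X[...,2]>.05)&(X[...,2]<.2)&(X[...,0]>.5)&(X[...,0]<.62)&(X[...,1]<-.42)&(X[...,1]>-.6);print('collow',n,m.sum(),X[m].mean(0).round(4),X[m].std(0).round(4))
o=np.vstack([cv2.resize(T['im'][130:190,395:475,::-1],(640,300),interpolation=3)[:,:,:],cv2.resize(S['im'][65:145,310:390,::-1],(640,300),interpolation=3)])
o=np.hstack([cv2.resize(T['im'][135:185,395:475,::-1],(480,300),interpolation=3),cv2.resize(S['im'][85:145,315:359,::-1],None,fx=7,fy=5,interpolation=3)])
cv2.imwrite('pics/z2.png',o)
E
```

```text
web top 53 [ 0.5373 -0.1486] mid [ 0.5364 -0.1488] 12.94 0.08
web side 37 [ 0.5359 -0.1424] mid [ 0.5358 -0.1424] 12.55 0.077
rack top 48 [0.5956 0.1199] 81.65
rack top 52 [0.539  0.1261] 79.89
rack top 46 [0.4836 0.1346] 80.69
rack side 18 [0.6396 0.1236] -80.95
rack side 50 [0.5952 0.1228] 81.09
rack side 45 [0.538  0.1316] 80.92
rack side 44 [0.4828 0.1425] 79.88
hinge [[0.433  0.1427 0.095 ]] knob [[0.5606 0.3124 0.132 ]]
knob top 14 [0.56   0.3131 0.1286] [190.85714286 193.28571429]
knob side 27 [0.5583 0.3245 0.1229] [239.03703704 302.40740741]
plate top ((610.9517822265625, -530.5643310546875), (164.1494140625, 164.81402587890625), 4.375427722930908)
plate side ((610.8307495117188, -516.5640869140625), (163.04443359375, 166.99864196777344), 4.638420581817627)
coltop top 166 [ 0.6102 -0.5268  0.5158] [0.0082 0.0085 0.0182] [459.42168675 152.02409639]
collow top 82 [ 0.606  -0.5217  0.1228] [0.0059 0.0052 0.0441]
coltop side 118 [ 0.6104 -0.5189  0.5051] [0.0077 0.0075 0.0188] [346.10169492  77.61864407]
collow side 137 [ 0.6077 -0.5149  0.1271] [0.0061 0.0057 0.0437]
```

View pics/z2.png

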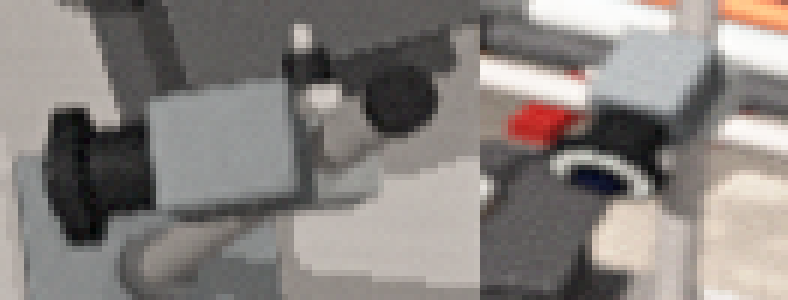

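The crop shows the housing with its black lens hood on the left at (75,175), and in the side crop the white ring centred at about (603,172). The two views disagree by several mm in y, so I'll check for bias and triangulate the lens.

Run:
```python
from h import *
T=np.load('top.npz');S=np.load('side.npz')
P=cloud('top',T['d']);Q=cloud('side',S['d'])
def px(m): v,u=np.nonzero(m);return np.c_[u,v]
# table plane
for n,X,z in(('t',P,T),('s',Q,S)):
    m=(X[...,0]>.2)&(X[...,0]<.75)&(abs(X[...,2])<.012)&(z['im'].min(-1)>150)&(X[...,1]>-.5)&(X[...,1]<.6)
    Y=X[m];c=np.linalg.lstsq(np.c_[Y[:,:2],np.ones(len(Y))],Y[:,2],rcond=None)[0];print('table',n,m.sum(),c.round(4))
# same features, ray cast: red lid centroid, z .054 ; orange grip ; red square
for n,z in(('top',T),('side',S)):
    h=cv2.cvtColor(z['im'],cv2.COLOR_RGB2HSV);X=P if n=='top' else Q
    red=((h[...,0]<8)|(h[...,0]>172))&(h[...,1]>130)
    m=red&(X[...,0]>.4)&(X[...,0]<.56)&(X[...,1]<-.25)&(X[...,1]>-.45)&(X[...,2]>.04); W=cast(n,px(m),.054);print('lid',n,m.sum(),cv2.minAreaRect((W[:,:2]*1000).astype(np.float32)),X[m].mean(0).round(4))
    m=red&(X[...,0]>.6)&(X[...,0]<.8)&(X[...,1]<-.1)&(X[...,1]>-.35)&(X[...,2]<.03);W=cast(n,px(m),.016);print('sq',n,m.sum(),W.mean(0).round(4),X[m].mean(0).round(4))
    m=(h[...,2]<95)&(X[...,2]>.005)&(X[...,2]<.04)&(X[...,0]>.36)&(X[...,0]<.75)&(X[...,1]<.08)&(X[...,1]>-.33);W=cast(n,px(m),.022);print('grate',n,m.sum(),cv2.minAreaRect((W[:,:2]*1000).astype(np.float32)))
# column top
for n,X,z in(('top',P,T),('side',Q,S)):
    m=(X[...,2]>.50)&(X[...,2]<.56)&(X[...,0]>.55)&(X[...,0]<.68)&(X[...,1]<-.45)&(X[...,1]>-.6);print('coltop',n,m.sum(),cv2.minEnclosingCircle((cast(n,px(m),.53)[:,:2]*1000).astype(np.float32)))
# lens
S_=S['im'];sub=(S_[106:126,322:345].min(-1)>175);p=px(sub)+[322,106];print('ring px',p.mean(0),len(p))
h=cv2.convexHull(p.astype(np.float32));e=cv2.fitEllipse(h) if len(h)>4 else None;print(e)
for c in((332.6,120),(405.5,164.5)):pass
print('side ray',cast('side',[[332.6,119.5]]*3,.36).round(4)[0],cast('side',[[332.6,119.5]],.4).round(4)[0])
print('top ray',cast('top',[[405.5,164.5]],.36).round(4)[0],cast('top',[[405.5,164.5]],.4).round(4)[0])
# black hood and housing points
for n,X,z in(('top',P,T),('side',Q,S)):
    box=(X[...,2]>.25)&(X[...,2]<.5)&(X[...,0]>.5)&(X[...,0]<.7)&(X[...,1]<-.3)&(X[...,1]>-.55)
    g=z['im'].astype(int)
    b=box&(g.max(-1)<70);w=box&(g.min(-1)>150);print(n,'hood',b.sum(),X[b].mean(0).round(4),X[b].min(0).round(4),X[b].max(0).round(4),'white',w.sum(),X[w].mean(0).round(4) if w.any() else '')
    t=box&(g.min(-1)>115)&(g.max(-1)<185)
    Y=X[t];Y=Y[(abs(Y[:,0]-.61)<.04)&(Y[:,1]<-.43)&(Y[:,1]>-.52)&(Y[:,2]>.38)]
    if len(Y)>20:
        mu=np.median(Y,0)
        for _ in range(4):
            v=np.linalg.svd(Y-mu)[2][2];v*=np.sign(v[2]);k=abs((Y-mu)@v)<.008;Y=Y[k];mu=Y.mean(0)
        print('face',len(Y),mu.round(4),v.round(3))
```

```text
table t 24795 [ 0.001  -0.0003 -0.0002]
table s 22854 [ 0.0001  0.0016 -0.0009]
lid top 332 ((447.17938232421875, -369.2411804199219), (74.48355102539062, 70.4547348022461), 88.81004333496094) [ 0.447  -0.37    0.0541]
sq top 229 [ 0.7482 -0.2584  0.016 ] [ 0.7483 -0.2584  0.0157]
grate top 1887 ((525.24951171875, -123.51985168457031), (410.2158203125, 319.5633239746094), 88.94986724853516)
lid side 192 ((444.8919982910156, -359.5984802246094), (69.5172119140625, 78.67984008789062), 26.31937026977539) [ 0.4466 -0.3616  0.0521]
sq side 175 [ 0.7485 -0.2458  0.016 ] [ 0.7503 -0.2482  0.0129]
grate side 3285 ((522.466064453125, -115.09011840820312), (325.1014404296875, 401.6613464355469), 0.1555669605731964)
coltop top 130 ((608.7158203125, -526.785400390625), 19.459671020507812)
coltop side 72 ((598.5765380859375, -499.5008850097656), 37.35932540893555)
ring px [332.72222222 117.77777778] 18
((777.6697998046875, -2.9928436279296875), (64.0945816040039, 936.126220703125), 74.86225128173828)
side ray [ 0.6189 -0.4323  0.36  ] [ 0.5937 -0.3823  0.4   ]
top ray [ 0.6067 -0.4071  0.36  ] [ 0.5994 -0.399   0.4   ]
top hood 380 [ 0.6043 -0.432   0.4139] [ 0.5682 -0.536   0.2883] [ 0.6648 -0.3868  0.4979] white 168 [ 0.6152 -0.4682  0.441 ]
face 439 [ 0.6069 -0.4668  0.4498] [-0.008  0.419  0.908]
side hood 175 [ 0.5972 -0.4115  0.4086] [ 0.5675 -0.4948  0.3543] [ 0.6357 -0.3793  0.4389] white 358 [ 0.6095 -0.4721  0.4344]
face 39 [ 0.5953 -0.4647  0.4484] [-0.145  0.442  0.885]
```

The two views agree on x but differ by 5–12 mm in y. I'll move the arm towards the knob and use the known tool position to settle which view is right.

```bash
cat >> h.py <<'E'
def Rt(): q=r.get_obs()['tcp_rot'];return Ro.from_quat(np.r_[q[1:],q[0]])
def down(yaw): return Ro.from_euler('z',yaw,degrees=True)*Ro.from_euler('x',180,degrees=True)
def plan(p,Rg,p0=None,R0=None,step=5.5,ang=.17):
    p0=r.get_obs()['tcp_pos'] if p0 is None else p0; R0=R0 or Rt()
    d=(np.array(p)-p0)*100; w=(R0.inv()*Rg).as_rotvec()
    n=int(max(1,np.ceil(np.linalg.norm(d)/step),np.ceil(np.linalg.norm(w)/ang)))
    A=[];X=[];R=R0
    for i in range(n):
        A.append((w/n).round(3).tolist());X.append(R.inv().apply(d/n).round(2).tolist());R=R*Ro.from_rotvec(w/n)
    print(n);print('A',A);print('X',X)
E
python3 - <<'E'
from h import *
plan([.515,.347,.185],down(53))
E
```

```text
17
A [[-0.0, -0.0, -0.03], [-0.0, -0.0, -0.03], [-0.0, -0.0, -0.03], [-0.0, -0.0, -0.03], [-0.0, -0.0, -0.03], [-0.0, -0.0, -0.03], [-0.0, -0.0, -0.03], [-0.0, -0.0, -0.03], [-0.0, -0.0, -0.03], [-0.0, -0.0, -0.03], [-0.0, -0.0, -0.03], [-0.0, -0.0, -0.03], [-0.0, -0.0, -0.03], [-0.0, -0.0, -0.03], [-0.0, -0.0, -0.03], [-0.0, -0.0, -0.03], [-0.0, -0.0, -0.03]]
X [[3.6, -4.02, 0.0], [3.71, -3.91, 0.0], [3.83, -3.79, 0.0], [3.94, -3.68, 0.0], [4.05, -3.56, 0.0], [4.15, -3.44, 0.0], [4.25, -3.31, -0.0], [4.35, -3.18, -0.0], [4.44, -3.05, -0.0], [4.53, -2.92, -0.0], [4.62, -2.78, -0.0], [4.7, -2.64, -0.0], [4.78, -2.5, -0.0], [4.85, -2.36, -0.0], [4.92, -2.21, -0.0], [4.98, -2.06, -0.0], [5.04, -1.91, -0.0]]
```

step_arm(angular=[[0,0,-0.03],[0,0,-0.03],[0,0,-0.03],[0,0,-0.03],[0,0,-0.03],[0,0,-0.03],[0,0,-0.03],[0,0,-0.03],[0,0,-0.03]], xyz=[[3.6,-4.0,0],[3.7,-3.9,0],[3.8,-3.8,0],[3.9,-3.7,0],[4.05,-3.55,0],[4.15,-3.45,0],[4.25,-3.3,0],[4.35,-3.2,0],[4.45,-3.05,0]], gripper=[255,255,255,255,255,255,255,255,255])

```text
time_s: 1.23
tcp_pos: [0.3815, -0.0624, 0.1849]
tcp_rot: [0.0, 0.941, 0.337, 0.0]
force: [0.2, 0.5, -0.3]
finger_gap: 0.078
```

step_arm(angular=[[0,0,-0.03],[0,0,-0.03],[0,0,-0.03],[0,0,-0.03],[0,0,-0.03],[0,0,-0.03],[0,0,-0.03],[0,0,-0.03],[0,0,0]], xyz=[[4.55,-2.9,0],[4.6,-2.8,0],[4.7,-2.65,0],[4.8,-2.5,0],[4.85,-2.35,0],[4.9,-2.2,0],[5.0,-2.05,0],[5.05,-1.9,0],[0,0,0]], gripper=[255,255,255,255,255,255,255,255,255])

```text
time_s: 2.35
tcp_pos: [0.5141, 0.3497, 0.1834]
tcp_rot: [-0.0, 0.894, 0.449, -0.0]
force: [-0.4, -0.1, 0.1]
finger_gap: 0.004
```

Run:
```python
from h import *
o=r.get_obs();print(o['time_s'],o['tcp_pos'],o['qpos'].round(2),o['force'],o['finger_gap'])
L=[]
for n in('top','side'):
    im,d=grab(n);c=r.calibration(n)
    X=np.array([o['tcp_pos'],o['tcp_pos']+[0,0,.05]])
    p=cv2.projectPoints(X,cv2.Rodrigues(np.array(c['R']))[0],np.array(c['t']),np.array(c['K']),np.array([c['k1'],0,0,0.]))[0].reshape(-1,2);print(n,p)
    u,v=p[0].astype(int);s=6 
    im=im[...,::-1].copy();a,b=u-33,v-40
    q=cv2.resize(im[b:b+80,a:a+66],None,fx=s,fy=s,interpolation=3)
    cv2.drawMarker(q,tuple(((p[0]-[a,b]+.5)*s).astype(int).tolist()),(255,0,255),cv2.MARKER_CROSS,16,1)
    L.append(q);print(a,b)
cv2.imwrite('pics/z3.png',np.hstack(L))
```

```text
2.35 [0.51405805 0.34972706 0.18339212] [0.49 0.35 1.4  0.   1.39 1.12] [-0.408386   -0.12244693  0.07304771] 0.004476278176255187
top [[175.84001204 204.84628811]
 [171.44721479 203.33482466]]
142 164
side [[242.91618844 305.32026588]
 [240.79292077 297.08478444]]
209 265
```

View pics/z3.png

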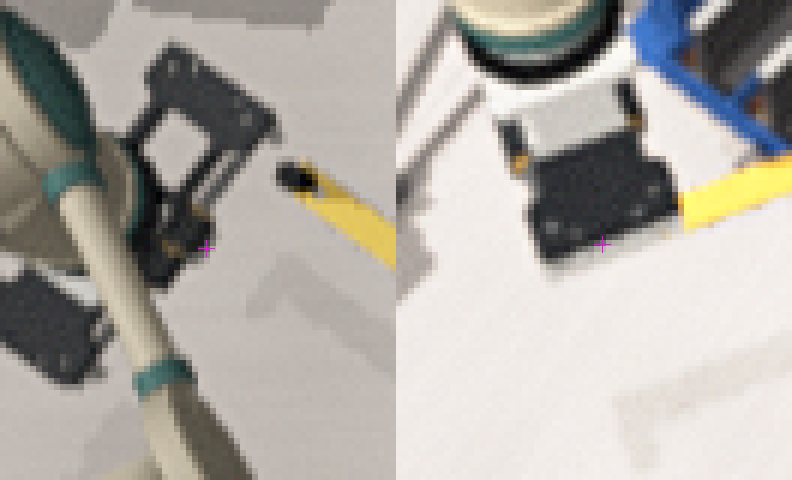

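In the side view the gripper's body hides the fingertips. In the top view the cross sits on the finger block's edge, so top is consistent to within about 5 mm. The side view's y offsets come from visible side walls in the masks, so I'll trust the top view. Next I lower the tool behind the knob and approach.

step_arm(angular=[[0,0,0],[0,0,0],[0,0,0],[0,0,0],[0,0,0],[0,0,0]], xyz=[[0,0,4.0],[0,0,3.9],[0.1,1.5,0],[0,1.5,0],[0,0.5,0],[0,0.5,0]], gripper=[255,255,255,255,255,255])

```text
time_s: 3.2
tcp_pos: [0.5476, 0.3234, 0.1075]
tcp_rot: [-0.0, 0.895, 0.447, 0.001]
force: [-0.3, 0.4, 1.6]
finger_gap: 0.009
```

step_arm(angular=[[0,0,0.055],[0,0,0.055],[0,0,0.055],[0,0,0.055],[0,0,0.055]], xyz=[[0.085,1.18,0],[0.085,1.18,0],[0.085,1.18,0],[0.085,1.18,0],[0.085,1.18,0]], gripper=[255,255,255,255,255])

```text
time_s: 3.82
tcp_pos: [0.5921, 0.2862, 0.1068]
tcp_rot: [-0.0, 0.947, 0.32, 0.0]
force: [-0.7, 0.4, 0.7]
finger_gap: 0.005
```

Run:
```python
from h import *
o=r.get_obs();p=o['tcp_pos'];h=np.array([.4325,.1435]);d=p[:2]-h
yaw=np.degrees(np.arctan2(Rt().as_matrix()[1,0],Rt().as_matrix()[0,0]))
print(p.round(4),yaw.round(1),o['force'].round(2)); R=Rt().as_matrix()[:2,:2]; print('rel hinge in tool axes',(R.T@d).round(4))
im,dd=grab('top');P=cloud('top',dd)
hh=cv2.cvtColor(im,cv2.COLOR_RGB2HSV)
m=(hh[...,0]>20)&(hh[...,0]<32)&(hh[...,1]>120)&(P[...,2]>.07)&(P[...,2]<.115)&(P[...,0]>.4)&(P[...,0]<.7)&(P[...,1]>.05)
v,u=np.nonzero(m);W=cast('top',np.c_[u,v],.092)[:,:2];mu=W.mean(0);e=np.linalg.svd(W-mu)[2][0];e*=np.sign(e[0]);a=(W-mu)@e
print(len(W),'bar az',np.degrees(np.arctan2(e[1],e[0])),mu+e*a.min(),mu+e*a.max())
```

```text
[0.5921 0.2862 0.1068] 37.3 [-0.66  0.43  0.65]
rel hinge in tool axes [ 0.2135 -0.0167]
282 bar az 36.89251770008064 [0.44212785 0.15105928] [0.60720388 0.27496816]
```

The bar follows, at azimuth 36.9° with the tool at 37.3°. I carry on along the arc.

step_arm(angular=[[0,0,0.055],[0,0,0.055],[0,0,0.055],[0,0,0.055],[0,0,0.055],[0,0,0.055],[0,0,0.055]], xyz=[[0.085,1.18,0],[0.085,1.18,0],[0.085,1.18,0],[0.085,1.18,0],[0.085,1.18,0],[0.085,1.18,0],[0.085,1.18,0]], gripper=[255,255,255,255,255,255,255])

```text
time_s: 4.75
tcp_pos: [0.6357, 0.2168, 0.1065]
tcp_rot: [-0.0, 0.991, 0.133, 0.0]
force: [-0.9, 0.2, 0.9]
finger_gap: 0.005
```

step_arm(angular=[[0,0,0.055],[0,0,0.055],[0,0,0.055],[0,0,0.055],[0,0,0.055]], xyz=[[0.085,1.18,0],[0.085,1.18,0],[0.085,1.18,0],[0.085,1.18,0],[0.085,1.18,0]], gripper=[255,255,255,255,255])

```text
time_s: 5.38
tcp_pos: [0.6494, 0.1583, 0.106]
tcp_rot: [0.0, 1.0, -0.005, 0.0]
force: [-0.6, 1.2, 0.7]
finger_gap: 0.004
```

step_arm(angular=[[0,0,0.028],[0,0,0.028]], xyz=[[0.04,0.6,0],[0.04,0.6,0]], gripper=[255,255])

```text
time_s: 5.62
tcp_pos: [0.65, 0.1467, 0.106]
tcp_rot: [-0.0, 0.999, -0.033, 0.0]
force: [-0.2, 0.9, 0.5]
finger_gap: 0.003
```

```bash
cat > bar.py <<'E'
from h import *
o=r.get_obs();p=o['tcp_pos'];h=np.array([.4325,.1435]);d=p[:2]-h
M=Rt().as_matrix();print(p.round(4),np.degrees(np.arctan2(M[1,0],M[0,0])).round(1),o['force'].round(2),'rel',(M[:2,:2].T@d).round(4))
im,dd=grab('top');P=cloud('top',dd)
hh=cv2.cvtColor(im,cv2.COLOR_RGB2HSV)
m=(hh[...,0]>20)&(hh[...,0]<32)&(hh[...,1]>120)&(P[...,2]>.07)&(P[...,2]<.115)&(P[...,0]>.4)&(P[...,0]<.7)&(P[...,1]>.05)
v,u=np.nonzero(m);W=cast('top',np.c_[u,v],.092)[:,:2];mu=W.mean(0);e=np.linalg.svd(W-mu)[2][0];e*=np.sign(e[0]);a=(W-mu)@e
print(len(W),'bar az',np.degrees(np.arctan2(e[1],e[0])),mu+e*a.min(),mu+e*a.max())
E
python3 bar.py
```

```text
[0.65   0.1467 0.106 ] -3.7 [-0.21  0.95  0.54] rel [ 0.2169 -0.0174]
223 bar az -3.217294228182953 [0.43902782 0.13917049] [0.64317603 0.12769502]
```

step_arm(angular=[[0,0,0.028],[0,0,0.028],[0,0,0]], xyz=[[0.04,0.6,0],[0.04,0.6,0],[0,0.2,0]], gripper=[255,255,255])

```text
time_s: 6.05
tcp_pos: [0.6494, 0.1319, 0.1058]
tcp_rot: [0.001, 0.998, -0.06, -0.0]
force: [-0.5, 0.4, -0.6]
finger_gap: 0.007
```

step_arm(angular=[[0,0,0.01],[0,0,0.01],[0,0,0]], xyz=[[0,0.3,0],[0,0.3,0],[0,0,0]], gripper=[255,255,255])

```text
time_s: 6.42
tcp_pos: [0.649, 0.1283, 0.1062]
tcp_rot: [-0.001, 0.998, -0.07, 0.0]
force: [-0.6, 4.9, 0.8]
finger_gap: 0.003
```

```bash
python3 bar.py
```

```text
[0.649  0.1283 0.1062] -8.0 [-0.6   4.91  0.83] rel [ 0.2165 -0.0151]
99 bar az -5.143748712529529 [0.45285855 0.12810676] [0.6419636  0.11108403]
```

step_arm(angular=[[0,0,0],[0,0,0],[0,0,0]], xyz=[[0,0.25,0],[0,0.25,0],[0,0,0]], gripper=[255,255,255])

```text
time_s: 6.85
tcp_pos: [0.6489, 0.1268, 0.1069]
tcp_rot: [-0.004, 0.998, -0.07, 0.001]
force: [0.3, 11.2, 2.9]
finger_gap: 0.005
```

step_arm(angular=[[0,0,0],[0,0,0]], xyz=[[0,0.25,0],[0,0,0]], gripper=[255,255])

```text
time_s: 7.1
tcp_pos: [0.6489, 0.1262, 0.1073]
tcp_rot: [-0.006, 0.998, -0.07, 0.001]
force: [1.4, 15.8, 3.7]
finger_gap: 0.007
```

15.8 N with no further travel, well past the 6 N detent, so the bar is on its stop. I back off, rise and check.

step_arm(angular=[[0,0,0],[0,0,0],[0,0,0],[0,0,0],[0,0,-0.09],[0,0,-0.09],[0,0,-0.09],[0,0,-0.09]], xyz=[[0,-2.5,0],[0,-2,0],[0,0,-5],[0,0,-5],[-2,5.5,0],[-2,5.5,0],[-2,5.5,0],[-2,5.5,0]], gripper=[255,255,255,255,255,0,0,0])

```text
time_s: 8.1
tcp_pos: [0.5723, -0.056, 0.2059]
tcp_rot: [0.001, 0.994, 0.112, -0.001]
force: [0.7, -0.4, -0.2]
finger_gap: 0.287
```

```bash
python3 bar.py
python3 - <<'E'
from h import *
T=np.load('top.npz');im,d=grab('side')
o=np.hstack([cv2.resize(T['im'][150:250,220:300,::-1],None,fx=5,fy=5,interpolation=3),cv2.resize(im[225:325,215:295,::-1],None,fx=5,fy=5,interpolation=3)])
cv2.imwrite('pics/z4.png',o)
plan([.536,-.147,.19],down(12.8))
E
```

```text
[ 0.5723 -0.056   0.2059] 12.9 [ 0.69 -0.36 -0.16] rel [0.0918 0.2256]
329 bar az -9.241240997782452 [0.44013956 0.14318812] [0.65101755 0.10887755]
2
A [[0.002, 0.001, -0.004], [0.002, 0.001, -0.004]]
X [[-2.68, 3.87, 0.81], [-2.7, 3.86, 0.8]]
```

View pics/z4.png

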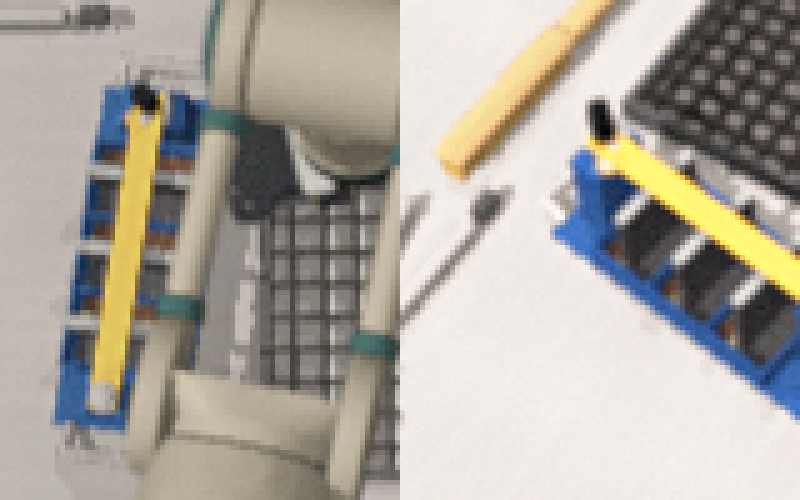

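The bar lies along the carrier at azimuth −9.2° (carrier −9.4°) with the knob over the catch post, so it is shut. Next: move over the coupon and descend.

step_arm(angular=[[0,0,0],[0,0,0],[0,0,0],[0,0,0],[0,0,0]], xyz=[[-1.8,2.6,0.5],[-1.8,2.6,0.5],[-1.8,2.55,0.6],[0,0,0],[0,0,0]], gripper=[0,0,0,0,0])

```text
time_s: 8.82
tcp_pos: [0.5382, -0.1409, 0.1899]
tcp_rot: [-0.0, 0.994, 0.11, -0.0]
force: [0.1, -0.3, -0.6]
finger_gap: 0.901
```

Run:
```python
from h import *
o=r.get_obs();print(o['tcp_pos'],o['finger_gap'],o['qpos'].round(2))
plan([.536,-.147,.058],down(12.8))
# coupon vs gripper picture
L=[]
for n in('top','side'):
    im,d=grab(n);c=r.calibration(n)
    p=cv2.projectPoints(np.array([[.536,-.147,.095]]),cv2.Rodrigues(np.array(c['R']))[0],np.array(c['t']),np.array(c['K']),np.array([c['k1'],0,0,0.]))[0].reshape(2)
    u,v=p.astype(int);L.append(cv2.resize(im[v-40:v+40,u-40:u+40,::-1],None,fx=5,fy=5,interpolation=3))
cv2.imwrite('pics/z5.png',np.hstack(L))
```

```text
[ 0.53817922 -0.14085332  0.18993424] 0.9006756449685096 [-0.38  0.25  1.54  0.    1.36  0.97]
3
A [[-0.0, 0.0, -0.001], [-0.0, 0.0, -0.001], [-0.0, 0.0, -0.001]]
X [[-0.12, 0.19, 4.4], [-0.12, 0.18, 4.4], [-0.12, 0.18, 4.4]]
```

View pics/z5.png

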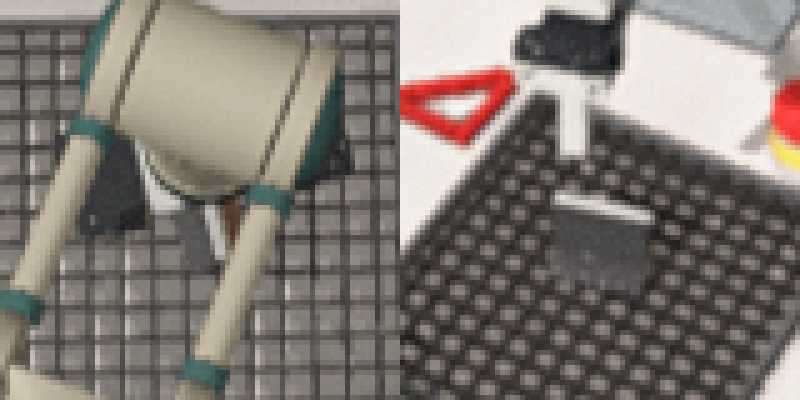

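The side crop shows a finger tip at (573,155) and the web top from (555,198) to (655,218). I descend around the web and close.

step_arm(angular=[[0,0,0],[0,0,0],[0,0,0],[0,0,0],[0,0,0]], xyz=[[-0.1,0.2,4.4],[-0.1,0.2,4.4],[-0.1,0.1,4.4],[0,0,0],[0,0,0]], gripper=[0,0,0,0,0])

```text
time_s: 9.55
tcp_pos: [0.5374, -0.1472, 0.0594]
tcp_rot: [0.001, 0.994, 0.111, 0.001]
force: [-0.4, -0.8, 0.1]
finger_gap: 0.997
```

step_arm(angular=[[0,0,0],[0,0,0],[0,0,0],[0,0,0],[0,0,0],[0,0,0],[0,0,0],[0,0,0],[0,0,0],[0,0,0]], xyz=[[0,0,0],[0,0,0],[0,0,0],[0,0,0],[0,0,0],[0,0,0],[0,0,0],[0,0,0],[0,0,0],[0,0,0]], gripper=[40,80,120,150,175,200,220,240,255,255])

```text
time_s: 10.8
tcp_pos: [0.5358, -0.1471, 0.0578]
tcp_rot: [-0.0, 0.994, 0.11, -0.0]
force: [-0.2, 1.0, -1.1]
finger_gap: 0.082
```

Run:
```python
from h import *
o=r.get_obs();print(o['tcp_pos'],o['finger_gap'],o['force'],Rt().as_euler('xyz',degrees=True))
im,d=grab('side');X=cloud('side',d)
cv2.imwrite('pics/z6.png',cv2.resize(im[190:250,280:360,::-1],None,fx=8,fy=8,interpolation=3))
```

```text
[ 0.53575551 -0.14706127  0.05784834] 0.0819025946317005 [-0.21945725  0.97780934 -1.12774514] [-1.79981133e+02  7.73176324e-03  1.26480888e+01]
```

View pics/z6.png

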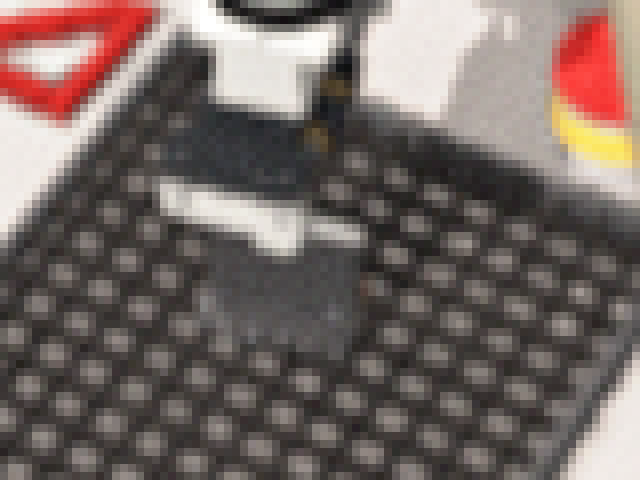

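Gap is 7.7 mm, so the web is held, with the finger (258–300) near mid-length of the web (207–362). I lift it a little, then measure the lens with averaged depth.

step_arm(angular=[[0,0,0],[0,0,0],[0,0,0],[0,0,0],[0,0,0],[0,0,0]], xyz=[[0,0,-1],[0,0,-2],[0,0,-4],[0,0,-4],[0,0,-4],[0,0,0]], gripper=[255,255,255,255,255,255])

```text
time_s: 11.6
tcp_pos: [0.5379, -0.1482, 0.211]
tcp_rot: [0.002, 0.994, 0.11, 0.003]
force: [0.1, -0.5, -4.9]
finger_gap: 0.08
```

Run:
```python
from h import *
print(r.get_obs()['force'],r.get_obs()['finger_gap'])
def px(m): v,u=np.nonzero(m);return np.c_[u,v]
for n in('top','side'):
    F=[r.read_camera(n) for _ in range(8)]
    im=np.mean([f[0] for f in F],0).astype(np.uint8);dd=np.array([f[1] for f in F]);dd[dd==0]=np.nan;d=np.nanmedian(dd,0)
    np.savez(f'avg_{n}.npz',im=im,d=d);X=cloud(n,d);g=im.astype(int)
    box=(X[...,2]>.25)&(X[...,2]<.55)&(X[...,0]>.52)&(X[...,0]<.68)&(X[...,1]<-.36)&(X[...,1]>-.56)
    t=box&(g.min(-1)>110)&(g.max(-1)<190)&(X[...,1]<-.43)&(X[...,1]>-.51)&(abs(X[...,0]-.607)<.028)&(X[...,2]>.41)
    Y=X[t];mu=np.median(Y,0)
    for _ in range(6):
        v=np.linalg.svd(Y-mu,full_matrices=False)[2][2];v*=np.sign(v[2]);Y=Y[abs((Y-mu)@v)<.006];mu=Y.mean(0)
    print(n,'face',len(Y),mu.round(4),v.round(3),'az',np.degrees(np.arctan2(v[1],v[0])).round(1),'tilt',np.degrees(np.arccos(v[2])).round(1),Y.min(0).round(3),Y.max(0).round(3))
    h=box&(g.max(-1)<75)&(X[...,1]>-.43);Y=X[h];print('hood',len(Y),Y.mean(0).round(4),np.percentile(Y,[3,97],axis=0).round(4).tolist())
    hd=np.array([-.07,.997,0]);z=np.array([-.0634,.9036,-.4226]);a=Y@z;k=a>np.percentile(a,97)-.012;print(' front slab',k.sum(),Y[k].mean(0).round(4),np.percentile(Y[k],[3,97],axis=0).round(4).tolist())
    c=(X[...,2]>.1)&(X[...,2]<.33)&(abs(X[...,0]-.61)<.03)&(abs(X[...,1]+.525)<.03);Y=X[c];print('column',len(Y),Y.mean(0).round(4))
    if len(Y)>20:
        from scipy.optimize import least_squares
        s=least_squares(lambda q:np.hypot(Y[:,0]-q[0],Y[:,1]-q[1])-.014,[.61,-.53],loss='soft_l1',f_scale=.003);print(' col fit',s.x.round(4))
    c=(X[...,2]>.012)&(X[...,2]<.024)&(X[...,0]>.5)&(X[...,0]<.72)&(X[...,1]<-.42)&(X[...,1]>-.64)
    m=cv2.morphologyEx(c.astype(np.uint8),cv2.MORPH_OPEN,np.ones((3,3)));W=cast(n,px(m>0),.018)[:,:2];print('plate',cv2.minAreaRect((W*1000).astype(np.float32)))
A=np.load('avg_top.npz')['im'];B=np.load('avg_side.npz')['im']
cv2.imwrite('pics/z7.png',np.hstack([cv2.resize(A[135:185,395:475,::-1],None,fx=6,fy=6,interpolation=3),cv2.resize(B[100:130,318:350,::-1],None,fx=10,fy=10,interpolation=3)]))
```

```text
[ 0.05444553 -0.48967868 -4.85488128] 0.08040153584321943
top face 437 [ 0.6069 -0.4656  0.4495] [-0.035  0.42   0.907] az 94.7 tilt 24.9 [ 0.579 -0.496  0.434] [ 0.635 -0.435  0.464]
hood 264 [ 0.5991 -0.4082  0.4145] [[0.5707, -0.4285, 0.3928], [0.6281, -0.3888, 0.4255]]
 front slab 97 [ 0.5953 -0.3959  0.4152] [[0.5686, -0.4083, 0.3928], [0.6281, -0.3879, 0.4251]]
column 87 [ 0.6044 -0.5227  0.1801]
 col fit [ 0.6132 -0.5305]
plate ((610.5579223632812, -529.9050903320312), (156.21295166015625, 160.6063232421875), 3.502598524093628)
side face 41 [ 0.5916 -0.4692  0.4502] [-0.137  0.407  0.903] az 108.5 tilt 25.4 [ 0.58  -0.493  0.435] [ 0.633 -0.444  0.462]
hood 63 [ 0.5944 -0.4009  0.4068] [[0.5787, -0.4255, 0.3847], [0.6146, -0.3835, 0.4202]]
 front slab 21 [ 0.6046 -0.386   0.3946] [[0.5941, -0.3902, 0.3814], [0.6156, -0.3828, 0.4089]]
column 80 [ 0.6101 -0.5145  0.1615]
 col fit [ 0.6139 -0.5251]
plate ((611.1065673828125, -519.0325927734375), (156.40435791015625, 162.8048095703125), 4.963940620422363)
```

View pics/z7.png

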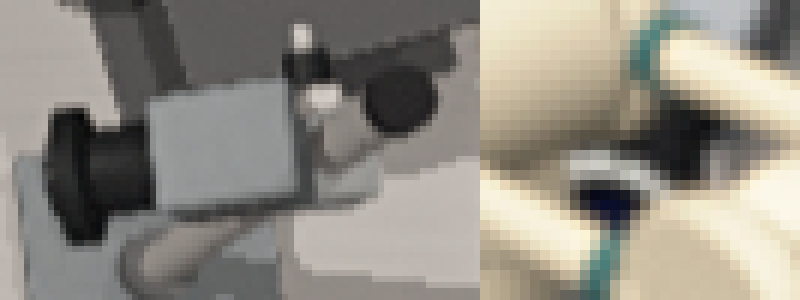

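Run:
```python
from h import *
im=cv2.imread('pics/side0.png')[...,::-1].astype(int)
s=im[106:130,320:346];b=(s[...,2]-s[...,0]>12)&(s.sum(-1)<260)
v,u=np.nonzero(b);print('blue',b.sum(),u.mean()+320,v.mean()+106,u.min()+320,u.max()+320,v.min()+106,v.max()+106)
w=s.min(-1)>150
for row,(x,y) in enumerate(zip(w,b)): print(row+106,''.join('W' if p else 'b' if q else '.' for p,q in zip(x,y)))
o=r.get_obs();p=o['tcp_pos'];R=Rt()
print('tcp',p.round(4))
B=np.load('avg_side.npz');X=cloud('side',B['d']);g=B['im']
# coupon dark face lower edge & ends: points near held coupon
L=R.inv().apply(X.reshape(-1,3)-p).reshape(X.shape)
# +y face of web: tool y=-4mm expected
m=(abs(L[...,0])<.05)&(L[...,1]<.02)&(L[...,1]>-.03)&(L[...,2]>.004)&(L[...,2]<.026)&(g.max(-1)<110)
Y=L[m];print('web face tool coords',len(Y),np.median(Y,0).round(4),np.percentile(Y[:,0],[1,99]).round(4))
m=(abs(L[...,0])<.05)&(L[...,1]<-.006)&(L[...,1]>-.04)&(L[...,2]>.015)&(L[...,2]<.04)&(g.max(-1)<130)
Y=L[m];print('base',len(Y),np.percentile(Y,[2,50,98],axis=0).round(4).tolist())
c=r.calibration('side')
def proj(P): return cv2.projectPoints(np.atleast_2d(P),cv2.Rodrigues(np.array(c['R']))[0],np.array(c['t']),np.array(c['K']),np.array([c['k1'],0,0,0.]))[0].reshape(-1,2)
cp=np.array([[x,y,z] for x in(-.04,.04) for y,z in((-.004,-.0372),(-.025,.0278),(-.025,.0358))])
q=proj(p+R.apply(cp));print(q.round(1).tolist());print('lens',proj([.6016,-.3944,.3841]))
a,bb=q.mean(0).astype(int)-[30,30];z=cv2.resize(g[bb:bb+60,a:a+60,::-1],None,fx=8,fy=8,interpolation=3)
for t in q: cv2.drawMarker(z,tuple(((t-[a,bb]+.5)*8).astype(int).tolist()),(255,0,255),cv2.MARKER_CROSS,14,1)
cv2.imwrite('pics/z8.png',z)
```

```text
blue 18 331.3333333333333 120.61111111111111 329 334 119 122
106 ........WW.........WWWW...
107 ..........................
108 ..........................
109 ..........................
110 ..........................
111 ..........................
112 ..........................
113 ..........................
114 ..........................
115 .........WW...............
116 ......WWWWWWWW............
117 .....WWW....WWW......W....
118 .....WW.......WW..........
119 ......W..bbb...WW.........
120 .........bbbbb..WW........
121 .........bbbbbb..WW.......
122 ...........bbbb..WW.......
123 .................WW.......
124 .................W........
125 ...............W..WW......
126 ..............WWWWWWW.....
127 .............WWWWWWWW.....
128 .............WWWWWWWWWW...
129 ............WWWWWWWWWWWWW.
tcp [ 0.5359 -0.1473  0.208 ]
web face tool coords 81 [ 0.     -0.0065  0.0143] [-0.0383  0.0411]
base 144 [[-0.0369, -0.0286, 0.0167], [0.0012, -0.016, 0.0299], [0.0408, -0.0062, 0.0367]]
[[325.5, 193.3], [323.7, 208.9], [323.7, 210.3], [305.2, 188.8], [303.8, 204.4], [303.9, 205.8]]
lens [[332.13967908 120.67691029]]
```

View pics/z8.png

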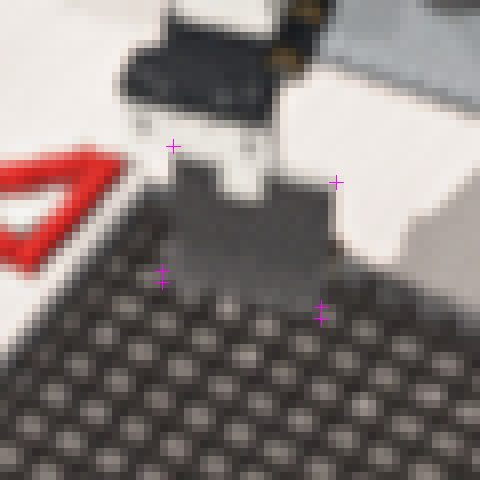

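The projected coupon corners match the picture to within about 1 px. The computed lens projects to (332.1,120.7) and the seen blue glass is at (331.3,120.6), so they agree. Next, the final pose.

```bash
cat > fin.py <<'E'
from h import *
psi=np.radians(94.4);hd=np.array([np.cos(psi),np.sin(psi),0]);up=np.array([0,0,1.])
F=np.array([.5807,-.1214,.2573])
z=hd*np.sin(np.radians(20))-up*np.cos(np.radians(20));x=np.array([np.sin(psi),-np.cos(psi),0]);y=np.cross(z,x)
G=Ro.from_matrix(np.c_[x,y,z]);W=np.array([0,.009,.0228])
if __name__=='__main__':
    o=r.get_obs();g=F-G.apply(W);print('goal',g.round(4),'now',o['tcp_pos'].round(4),o['qpos'].round(2),'gap',o['finger_gap'],o['time_s'])
    print('weld now',(o['tcp_pos']+Rt().apply(W)-F).round(4),'rot err',(Rt().inv()*G).as_rotvec().round(4))
    plan(g,G,step=3,ang=.08)
E
python3 fin.py
```

```text
goal [ 0.5806 -0.1207  0.2818] now [ 0.5359 -0.1473  0.208 ] [-0.39  0.23  1.51 -0.    1.4   0.96] gap 0.0805983510711677 12.4
weld now [-0.0428 -0.0347 -0.0721] rot err [0.3486 0.0249 0.1425]
5
A [[0.07, 0.005, 0.029], [0.07, 0.005, 0.029], [0.07, 0.005, 0.029], [0.07, 0.005, 0.029], [0.07, 0.005, 0.029]]
X [[0.99, -0.32, -1.48], [0.99, -0.45, -1.44], [0.98, -0.58, -1.4], [0.97, -0.7, -1.35], [0.95, -0.82, -1.29]]
```

step_arm(angular=[[0.07,0.005,0.0285],[0.07,0.005,0.0285],[0.07,0.005,0.0285],[0.07,0.005,0.0285],[0.07,0.005,0.0285],[0,0,0],[0,0,0]], xyz=[[1.0,-0.3,-1.5],[1.0,-0.45,-1.45],[1.0,-0.6,-1.4],[0.95,-0.7,-1.35],[0.95,-0.8,-1.3],[0,0,0],[0,0,0]], gripper=[255,255,255,255,255,255,255])

```text
time_s: 13.28
tcp_pos: [0.5804, -0.1212, 0.2814]
tcp_rot: [-0.174, 0.984, 0.038, -0.007]
force: [0.0, 0.1, -4.5]
finger_gap: 0.079
```

```bash
python3 fin.py
```

```text
goal [ 0.5806 -0.1207  0.2818] now [ 0.5804 -0.1212  0.2814] [-0.52  0.36  1.21  0.29  1.77  1.  ] gap 0.07861039755754153 13.275
weld now [-0.0003 -0.0005 -0.0004] rot err [-0.      0.0013 -0.    ]
1
A [[-0.0, 0.001, -0.0]]
X [[0.03, -0.06, -0.02]]
```

Run:
```python
from fin import *
o=r.get_obs();p=o['tcp_pos'];R=Rt()
z0=-.0372
cp=np.array([[x,y,z] for x in(-.04,.04) for y,z in((-.004,-.0372),(-.025,.0278),(-.025,.0358),(.025,.0278))]+[[0,.009,.0228]])
L=[]
for n in('top','side'):
    im,d=grab(n);c=r.calibration(n);X=cloud(n,d)
    f=lambda P:cv2.projectPoints(np.atleast_2d(P),cv2.Rodrigues(np.array(c['R']))[0],np.array(c['t']),np.array(c['K']),np.array([c['k1'],0,0,0.]))[0].reshape(-1,2)
    q=np.vstack([f(p+R.apply(cp)),f([.6016,-.3925,.3841])])
    a,b=q[:9].mean(0).astype(int)-[33,40];s=6;z=cv2.resize(im[b:b+80,a:a+66,::-1],None,fx=s,fy=s,interpolation=3)
    for t in q: cv2.drawMarker(z,tuple(((t-[a,b]+.5)*s).astype(int).tolist()),(255,0,255),cv2.MARKER_CROSS,10,1)
    L.append(z)
    l=R.inv().apply(X.reshape(-1,3)-p).reshape(X.shape);g=im
    m=(abs(l[...,0])<.05)&(l[...,1]<.02)&(l[...,1]>-.03)&(l[...,2]>.004)&(l[...,2]<.026)&(g.max(-1)<120)
    Y=l[m]
    if len(Y)>10: print(n,'web',len(Y),np.median(Y,0).round(4),np.percentile(Y[:,0],[2,98]).round(4))
    m=(abs(l[...,0])<.05)&(abs(l[...,1])<.045)&(l[...,2]>.02)&(l[...,2]<.05)&(g.max(-1)<140);Y=l[m]
    if len(Y)>10: print(n,'base',len(Y),np.percentile(Y,[2,50,98],axis=0).round(4).tolist())
cv2.imwrite('pics/z9.png',np.hstack(L))
```

```text
top web 51 [-0.0235 -0.0036  0.0207] [-0.0389 -0.0066]
top base 85 [[-0.0394, -0.0235, 0.0212], [-0.0243, -0.0094, 0.0275], [-0.0063, 0.0242, 0.0347]]
side web 102 [-0.0042 -0.0065  0.0146] [-0.0387  0.0346]
side base 139 [[-0.0394, -0.0305, 0.0211], [-0.0049, -0.0128, 0.0297], [0.0355, -0.0009, 0.0364]]
```

View pics/z9.png

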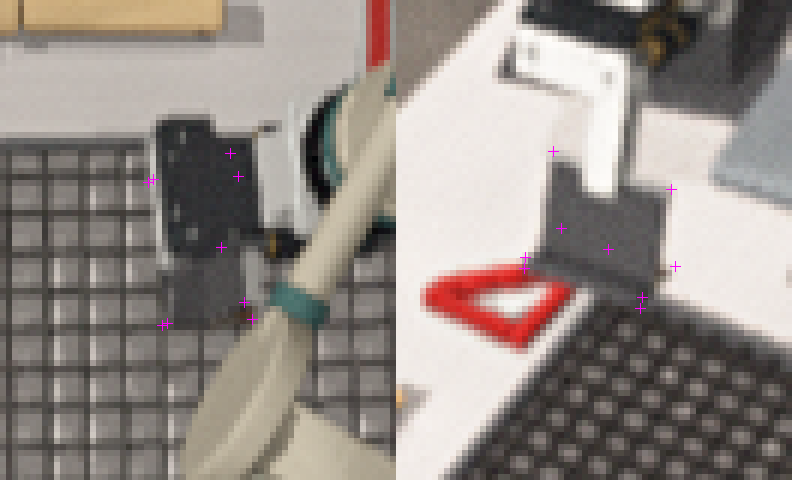

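The base and web corners match in both views to about 1 px. The side view hints at a slight in-grip tilt, so I'll measure the web's side edges to sub-pixel in the tool frame.

```bash
cat > edge.py <<'E'
from fin import *
o=r.get_obs();p=o['tcp_pos'];R=Rt();c=r.calibration('side')
g=np.mean([r.read_camera('side')[0].mean(-1) for _ in range(12)],0)
K=np.array(c['K']);Rc=np.array(c['R']);oc=-Rc.T@np.array(c['t'])
def toplane(uv,y):
    q=cv2.undistortPoints(np.array(uv,float).reshape(-1,1,2),K,np.array([c['k1'],0,0,0,0.])).reshape(-1,2)
    d=R.inv().apply(np.c_[q,np.ones(len(q))]@Rc);o_=R.inv().apply(oc-p);return o_+d*((y-o_[1])/d[:,1])[:,None]
def back(P): return cv2.projectPoints(p+R.apply(np.atleast_2d(P)),cv2.Rodrigues(Rc)[0],np.array(c['t']),K,np.array([c['k1'],0,0,0.]))[0].reshape(-1,2)
from scipy.ndimage import map_coordinates
def scan(A,B,y,n=61):  # intensity along tool-plane segment A->B, edge at steepest half level
    P=np.linspace(A,B,n);uv=back(P);I=map_coordinates(g,[uv[:,1],uv[:,0]],order=1)
    lo,hi=I[:8].mean(),I[-8:].mean()
    if hi-lo<40: return None
    i=np.argmax(I>(lo+hi)/2);f=((lo+hi)/2-I[i-1])/(I[i]-I[i-1]);return P[i-1]+(P[i]-P[i-1])*f
def fit(name,S,ax):
    S=np.array([s for s in S if s is not None]);o_=2-ax
    if len(S)<4: print(name,len(S));return
    k=np.polyfit(S[:,o_],S[:,ax],1);k=np.polyfit(S[:,o_][abs(np.polyval(k,S[:,o_])-S[:,ax])<.002],S[:,ax][abs(np.polyval(k,S[:,o_])-S[:,ax])<.002],1)
    print(name,len(S),'slope deg',np.degrees(np.arctan(k[0])).round(2),'at mid',np.polyval(k,S[:,o_].mean()).round(4),'rms',np.std(np.polyval(k,S[:,o_])-S[:,ax]).round(4))
Z=np.arange(-.03,.022,.002);y=-.004
fit('+x edge',[scan([.025,y,z],[.058,y,z],y) for z in Z],0)
fit('-x edge',[scan([-.025,y,z],[-.058,y,z],y) for z in Z],0)
Xs=np.r_[np.arange(-.036,-.012,.002),np.arange(.014,.036,.002)]
fit('top',[scan([x,y,-.022],[x,y,-.055],y) for x in Xs],2)
fit('base',[scan([x,-.025,.030],[x,-.025,.058],-.025) for x in np.arange(-.036,.037,.002)],2)
E
python3 edge.py
```

```text
+x edge 26 slope deg 0.21 at mid 0.0409 rms 0.0001
-x edge 26 slope deg -1.55 at mid -0.0397 rms 0.0018
top 21 slope deg 0.98 at mid -0.0335 rms 0.0006
base 12 slope deg 6.96 at mid 0.0439 rms 0.0051
```

The clean +x edge is parallel to the tool axis (0.2°), and the coupon's centre is 0.6 mm off along the bead. It hasn't slipped or tilted. I hold still briefly, check and hand in.

step_arm(angular=[[0,0.001,0],[0,0,0],[0,0,0],[0,0,0],[0,0,0],[0,0,0]], xyz=[[0,-0.05,0],[0,0,0],[0,0,0],[0,0,0],[0,0,0],[0,0,0]], gripper=[255,255,255,255,255,255])

```text
time_s: 14.72
tcp_pos: [0.5809, -0.1205, 0.2822]
tcp_rot: [-0.174, 0.984, 0.038, -0.006]
force: [0.9, 0.5, -5.4]
finger_gap: 0.084
```

```bash
python3 fin.py | head -2; python3 bar.py; python3 -c "
from h import *
o=r.get_obs();print(abs(o['qd']).max(),o['time_s']);print(r.sign_off())"
```

```text
goal [ 0.5806 -0.1207  0.2818] now [ 0.5809 -0.1205  0.2822] [-0.52  0.36  1.21  0.29  1.77  1.  ] gap 0.08354683520986299 14.725
weld now [0.0003 0.0002 0.0004] rot err [-0.0015 -0.0008 -0.    ]
[ 0.5809 -0.1205  0.2822] 4.4 [ 0.89  0.5  -5.45] rel [0.1278 0.2579]
332 bar az -9.114592697654562 [0.44007835 0.14292417] [0.65103234 0.10907971]
0.0013044950720903356 14.775
the job is handed in; nothing more can be done
None
```

The job is handed in at 14.8 s. The keeper bar is shut, and the fourth coupon is being held at the camera's focus. No verdict was reported.

- **Keeper bar:** I pushed the knob along its arc until the force reached about 16 N with almost no further travel, well past the 6 N detent. The last picture puts the bar at −9.1°, against about −9.4° measured for the carrier, so it reads as shut on its stop.
- **Coupon:** I gripped it across the web near mid-length; the finger gap reads about 8 mm, the web's thickness. By the arm's own pose reading, the weld is within 1 mm of the focus point I computed, with turn errors below 0.1°. One web edge showed a tilt in the grip of 0.2°, and the arm was still at the end.
- **Grip force:** the interface fixes it at 30 N, so the 40 N you asked for was not possible. The coupon did not appear to slip.

**Checks that disagreed:**
- **Camera bias:** the top and side views differed by about 5 mm in y on the camera column. I used the top view, shifted about 2 mm towards the side view. The true focus could therefore be a few mm off what I used; the lens I computed landed within 1 px of the one seen in the side view.
- **Edge checks:** the other web-edge checks were noisier. The opposite edge read −1.6°, the top edge 1.0° and about 4 mm low. The base edge was unusable at 7°. I put these down to visible end faces and background.
- **Other objects:** I did not measure the bystanders again at the end. No unexpected contact forces appeared in the readings.

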